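# Load the curing lane past its one-way pawl

### The job

Load both filled lasts, standing on their carrier plates, into the curing lane under the lamp hood: first push the tall boot last in through the mouth until the sprung pawl clicks shut behind its plate, and only then push the low shoe last in behind it until the pawl has clicked shut behind that one too, so that both stand upright in the lane and neither can come back. Leave the other things on the bench where they are and do not tip a last over.

Things in the scene. Friction and masses are not known exactly. Their poses are not given: they have to be found in the camera images.
- boot_mid (a point): tall L-shaped grey boot last fixed on a plywood plate, one loose rigid thing, 0.3-0.65 kg. Plate 140 (x) x 80 (y) x 18 mm thick, flat on the bench. Site: above the plate's centre, 56.5 mm above the bench (half-way up; top 113). x to the toe, z up. Grip its upright heel part at x = -20 mm: flat sides 40 mm apart (in y), 66-108 mm above the bench, x = -56 to 0. Elsewhere up to 64 mm wide
- shoe_mid (a point): low, shorter grey shoe last fixed on an equal plate (140 x 80 x 18 mm), one loose rigid thing, 0.3-0.65 kg. Site: above the plate's centre, 40 mm above the bench (half-way up; top 80). x to the toe, z up. Grip its heel part at x = -20 mm: flat sides 40 mm apart (in y), 43-76 mm above the bench, x = -50 to -5. Elsewhere up to 58 mm wide
- lane: curing lane fixed to the bench (place and yaw vary): two aluminium rails 24 mm high, 85 mm apart, the bench as floor. Origin: on the centre line, at bench height, beside the resting pawl's tip. x points into the lane (push direction), y left, z up. Either end of a plate may enter first. Gripped lasts cannot go in under the hood: push the plate's rear edge. The second plate pushes the first on
- lane_mouth (a point): middle of the lane's flared mouth, at bench height, 115 mm before the lane's origin; 130 mm wide here, narrowing evenly to 85 mm wide 55 mm farther in, then straight. Axes as the lane's. The bench before the mouth is free
- lane_stop (a point): middle of the face of the end stop, at bench height, 295 mm past the lane's origin: two plates (280 mm) fit between pawl and stop with 15 mm to spare
- hood_edge (a point): middle of the near lower edge of the lamp hood (clear screen on four posts), 68 mm past the lane's origin and 128 mm above the bench; the hood is 150 mm wide, 170 mm high over all, and reaches to the lane's end
- pawl (a joint): sprung steel finger on the lane's -y rail, 12.5-36 mm above the bench, rad: 0 at rest, its tip standing 16 mm into the lane (x 0, y -26.5 mm in the lane's frame); grows to about 0.35 as a plate passes (stop 0.5). Hinge at x -50, y -47.5 mm. Pushing a plate past takes 5 to 20 N. When the plate's rear edge is some 6 mm past the lane's origin it springs to 0 behind it and blocks its return
- filler_tin: bystander, leave alone: closed steel tin of filler, 80 mm across, 75 mm tall; origin at the centre of its underside
- resin_bottle: bystander, leave alone: closed white bottle, 60 mm across, 170 mm tall; origin at the centre of its underside
- sanding_block: bystander, leave alone: cork sanding block 120 x 65 x 34 mm, long side along its x; origin at the centre of its underside
- spatula: bystander, leave alone: spatula about 200 mm long, lying along its x, about 25 mm high
Mind the look-alikes: they are no part of the job. What is shaped like the part that bears boot_mid but black, green or orange is not meant.

How it is judged:
On the way, in this order (a step that is already met when the one before it is completed fails the run):
1. the boot last's carrier is in the lane past the pawl, and the pawl has sprung back behind it while the shoe last is still outside (x of boot_mid in the frame of lane above 0.0695 m and y of boot_mid in the frame of lane between -0.015 and 0.015 m and z of boot_mid in the frame of lane between 0.0445 and 0.0685 m and angle between boot_mid's own z axis and vertical below 0.08 rad and (x of shoe_mid in the frame of lane below 0 m or y of shoe_mid in the frame of lane below -0.08 m or y of shoe_mid in the frame of lane above 0.08 m) and value of joint pawl below 0.08 rad), for 0.2 s.
2. the shoe last's carrier is in the lane behind it, and the pawl has sprung back behind that one (x of boot_mid in the frame of lane between 0.209 and 0.229 m and y of boot_mid in the frame of lane between -0.015 and 0.015 m and z of boot_mid in the frame of lane between 0.0445 and 0.0685 m and angle between each of boot_mid, shoe_mid's own z axis and vertical below 0.08 rad and x of shoe_mid in the frame of lane between 0.0695 and 0.089 m and y of shoe_mid in the frame of lane between -0.015 and 0.015 m and z of shoe_mid in the frame of lane between 0.028 and 0.052 m and value of joint pawl below 0.08 rad), for 0.2 s.
At the end, for the whole second after the job is handed in: both carriers stand flat, upright (0.08 rad) and at rest in the lane, the boot last at the far end, the shoe last behind it, both plates past the pawl's tip (shoe plate's rear edge at x about 0 to 15 mm in the lane's frame), and the pawl at rest behind them (below 0.08 rad) (all of step 2 and linear speed of each of boot, shoe below 0.02 m/s); the robot touches nothing.
It fails at once if a bystander (tin, bottle, sanding block, spatula) is moved by more than 30 mm (distance of any of filler_tin, resin_bottle, sanding_block, spatula from where it was at the start of the episode above 0.03 m).
It fails at once if a last is tipped by more than 0.6 rad (angle between any of boot_mid, shoe_mid's own z axis and vertical above 0.6 rad).
It also fails if it takes over 72 s, if anything falls off the work surface, if the arm or the gripper's body presses on something with over 40 N, if the wrist force passes 120 N, or if a joint passes its speed limit or range.

### The arm

A 6-joint arm with a two-finger parallel gripper is mounted at the origin on the work surface. World frame = base frame: x ahead of the robot, y to its left, z up, the work surface at z = 0. Lengths are in m, angles in rad, forces in N, time in s.
With the tool pointing down it reaches from about 0.225 to 0.875 m from the base axis. Payload 3.4 kg.
Tool frame: the origin (TCP) lies at the very end of the fingers, on their centre line; the grasp point (between the pads) lies manip.hold_point_z behind it (manip.hold_point_z is the distance from the TCP to the grasp point, in m); x points along the fingers, y is the direction in which the jaws open and shut, and the axes are right-handed (so a half turn about x gives the same grasp; the last joint's range is limited). The gripper opens to 85 mm and grips with 20 to 120 N. Pads are 22 mm wide; open, the fingers measure 114 mm over their backs; the gripper's body (76 mm by 85 mm) begins 54 mm behind the grasp point. The pads swing forward as they close: fully open they stand 13 mm farther back than shut.
Start: joints at [-0.121, 0.276, 1.505, -0, 1.361, -0.121], TCP at [0.575, -0, 0.231] pointing down, gripper open.
Joint ranges: [-2.89, 2.89], [-0.75, 2.08], [0.22, 2.7], [-1.18, 4.32], [0.11, 2.71], [-2.7, 2.7]. Speed limits (rad/s): [2.57, 2.57, 3.14, 3.14, 3.14, 3.14].

### API

Orientations are given as a unit quaternion [w, x, y, z].
In Python, from rig import manip gives the robot as it stands.
- The arm moves only by the tool step_arm, never from a script. Its argument "targets" is a list of rows, each a list of 2 entries, a list of its own where there are three numbers: the shift along the tool's x, y, z in mm, then the turn about the tool's x in degrees. A call has 1 to 20 rows; each row is the pose to reach, as a shift and turn from the pose commanded when the call began, along the tool's axes at that moment; what a row does not reach only later rows make up. A row lasts 1/10 s, in which the tool goes at most 50 mm and 8.59 degrees, less where a joint would pass 70% of its speed; a pose out of reach is approached as far as the arm can. A call with a gripper value outside its range is refused whole. "grip" is the closure, from 0 (fully open) to 1 (shut), set as the call begins (left out, the last holds). The fingers move at their own pace and stop on an object; "grip_force" is the grip in N (left out, the last holds). Time passes only in rows, so rows that repeat a pose let the fingers close. It gives the time, the measured TCP pose, the force and the opening at its end, in the units of the state.
- manip.get_state(): the state, without advancing time (a new reading comes with each control period).
- manip.get_image(name): name is "scene" or "side" or "wrist"; returns a dict with "image" (420x560x3 uint8, red, green, blue), "fx", "fy", "cx", "cy" (pixels), "pose" (4x4, takes a point from camera to world coordinates). Camera axes: x right, y down, z forward; pixel columns grow to the right and rows downward; lengths in m; the calibration is good to about 2 mm. A picture is of the moment at which its call begins. There is no depth.
- manip.sign_off(): hands the job in, once; it reports no verdict.
Trained networks look in a picture, given as the dict that the camera call returned (one of the last four; its "shot" number tells which), for a name from the list of things; names that differ only in an ending like _2 or _b are one class to them, and where a whole thing is asked for, a point or a joint stands for the part that bears it (a point fixed in the world has none). Each returns a list of dicts, best first, with "confidence" (0 to 1); they miss things now and then, are a little off and sometimes report something else, mostly with a low value. They report only what shows in the picture. A call takes as long as a camera call. They do not tell look-alikes from the thing itself.
- manip.search_frame(picture, thing): "xyz" ([x, y, z] in m, in world coordinates, good to about 4 mm: the middle of the surface that is visible of it).
- manip.regions_of(picture, thing): "region" (420x560 bool, what is visible of it).
The state is a dict: "clock": time; "qpos": joint angles; "qd": joint speeds; "effort": joint torques, N m; "position": TCP position; "ee_rot": TCP orientation; "contact_force": force on the tool from outside, world axes, zero at the start; "moment": the same for the moment, N m; "width": finger opening in m.
Only numpy, scipy, OpenCV 4.12 (cv2) and the standard library are available. Lean on these libraries where they do the work, as an engineer would, in place of code of your own. Each camera call takes 0.05 s, during which the arm holds its last target.

## Working session

There is one attempt and no reset: what is moved stays moved. The work goes in short steps, Python scripts to look and compute and a tool call to move; the robot and the scene stay as the last step left them, time stands still between calls to the robot, and variables do not carry over. Pictures are saved under pics/ and viewed, and the job is handed in when it is done.

Besides the shell and the picture viewer there is one more tool, called after "Call:" by a JSON object that holds its "api" and its "payload", one argument or row to a line. step_arm: Moves the arm, as the interface text tells. Its arguments: {"type":"object","properties":{"targets":{"type":"array"},"grip":{"type":"number"},"grip_force":{"type":"number"}},"required":["targets"]}

```bash
ls; mkdir -p pics
python3 - <<'E'
from rig import manip
import cv2
s=manip.get_state()
for k in s: print(k,s[k])
print(manip.hold_point_z)
for n in("scene","side"):
    p=manip.get_image(n); cv2.imwrite(f"pics/{n}0.png",p["image"][:,:,::-1]); print(n,p["fx"],p["cx"],p["pose"])
    for t in["boot_mid","shoe_mid","lane","pawl","filler_tin","resin_bottle","sanding_block","spatula"]:
        for r in manip.search_frame(p,t)[:4]: print(t,r)
E
```

```text
pics
clock 0.0
qpos [-1.21002498e-01  2.76609159e-01  1.50616076e+00  3.85642389e-05
  1.36069683e+00 -1.21004151e-01]
qd [-3.53696538e-04  4.02318992e-04 -1.39316443e-03 -1.58130052e-03
 -7.75282364e-05 -6.47240989e-04]
effort [ 6.20495921e-04 -4.16768074e+01 -2.45808578e+01 -1.52056768e-04
  1.11346930e-02  1.69860516e-05]
position [5.74461361e-01 7.25201425e-05 2.30420630e-01]
ee_rot [ 0.4994683   0.49960334  0.50052805 -0.50039943]
contact_force [ 0.56793832 -0.88773944 -0.86885609]
moment [-0.00392598  0.04122478  0.01198969]
width 0.08572934602129229
0.0187
scene 433.543000863878 279.832889803553 [[-0.0664905   0.57291778 -0.8169114   1.64628828]
 [ 0.99763576  0.02391525 -0.06442782  0.10531094]
 [-0.0173752  -0.81926387 -0.5731534   0.91671346]
 [ 0.          0.          0.          1.        ]]
boot_mid {'xyz': [0.5865, -0.4846, 0.0543], 'confidence': 0.91}
boot_mid {'xyz': [0.2299, 0.28, 0.0458], 'confidence': 0.89}
boot_mid {'xyz': [0.2944, -0.2295, 0.0494], 'confidence': 0.65}
boot_mid {'xyz': [0.4626, -0.1388, 0.1023], 'confidence': 0.64}
shoe_mid {'xyz': [0.4244, 0.2894
[... 920 characters left out ...]
id {'xyz': [0.3893, 0.2611, 0.0205], 'confidence': 0.86}
shoe_mid {'xyz': [0.5938, -0.2057, 0.1107], 'confidence': 0.18}
lane {'xyz': [0.5921, -0.2022, 0.1067], 'confidence': 0.7}
pawl {'xyz': [0.5758, 0.0047, 0.0318], 'confidence': 0.68}
filler_tin {'xyz': [0.3885, 0.0237, 0.0661], 'confidence': 0.83}
filler_tin {'xyz': [0.3872, 0.2597, 0.0223], 'confidence': 0.32}
filler_tin {'xyz': [0.5924, -0.2071, 0.1095], 'confidence': 0.27}
resin_bottle {'xyz': [0.4202, -0.4222, 0.0936], 'confidence': 0.63}
resin_bottle {'xyz': [0.5741, 0.0084, 0.0299], 'confidence': 0.39}
sanding_block {'xyz': [0.5769, 0.4465, 0.0289], 'confidence': 0.67}
spatula {'xyz': [0.4426, 0.4804, -0.0052], 'confidence': 0.62}
```

View pics/scene0.png

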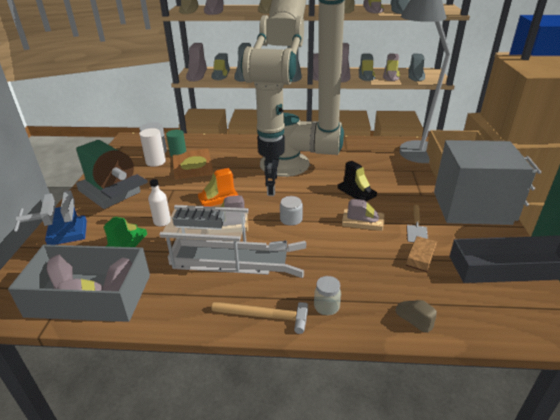

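View pics/side0.png

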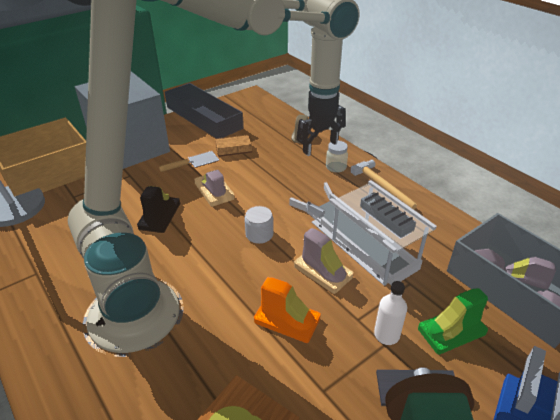

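```bash
cat > h.py <<'E'
from rig import manip
import cv2, numpy as np
def shot(n,f,crop=None,k=1):
    p=manip.get_image(n); im=p["image"][:,:,::-1]
    if crop: x0,y0,x1,y1=crop; im=im[y0:y1,x0:x1]
    if k!=1: im=cv2.resize(im,None,fx=k,fy=k,interpolation=cv2.INTER_CUBIC)
    cv2.imwrite("pics/"+f,im); np.savez("pics/"+f[:-4]+".npz",**{a:p[a] for a in("image","fx","fy","cx","cy","pose")})
    return p
def pt(p,u,v,z):
    T=np.array(p["pose"]); d=T[:3,:3]@np.array([(u-p["cx"])/p["fx"],(v-p["cy"])/p["fy"],1]); o=T[:3,3]
    return o+d*(z-o[2])/d[2]
def proj(p,X):
    T=np.array(p["pose"]); c=T[:3,:3].T@(np.array(X)-T[:3,3]); return p["fx"]*c[0]/c[2]+p["cx"],p["fy"]*c[1]/c[2]+p["cy"]
E
python3 - <<'E'
from h import *
p=shot("wrist","w0.png"); print(p["pose"],p["fx"])
shot("scene","s1.png",(150,170,400,290),3)
shot("side","d1.png",(180,160,440,320),3)
E
```

```text
[[ 9.99999976e-01 -2.14553878e-04  3.49602163e-05  5.74324380e-01]
 [-1.93181473e-04 -9.50845053e-01 -3.09666994e-01  7.88092692e-02]
 [ 9.96820031e-05  3.09666980e-01 -9.50845072e-01  3.74182644e-01]
 [ 0.00000000e+00  0.00000000e+00  0.00000000e+00  1.00000000e+00]] 305.28855207892246
```

View pics/w0.png

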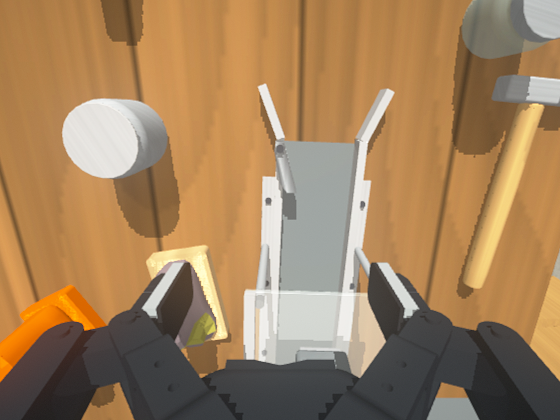

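View pics/s1.png

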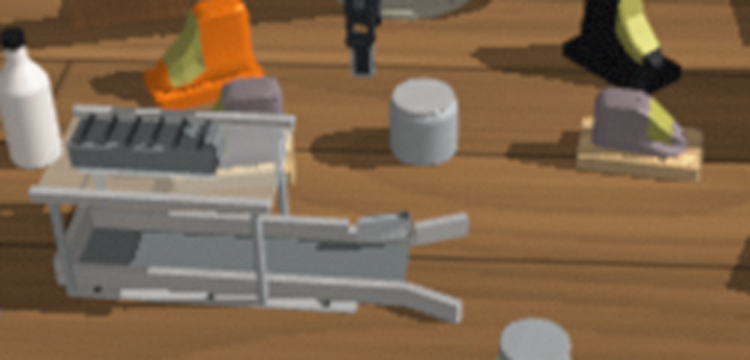

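View pics/d1.png

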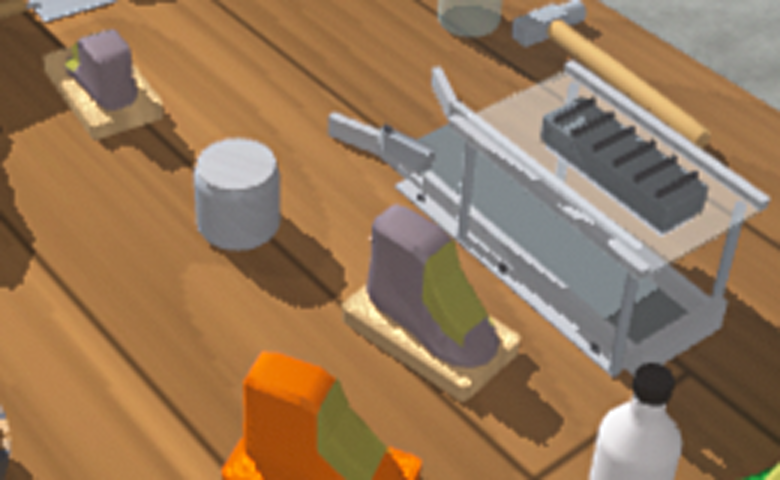

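Run:
```python
from h import *
p=np.load("pics/w0.npz"); im=p["image"][:,:,::-1]
cv2.imwrite("pics/w0a.png",cv2.resize(im[60:220,240:420],None,fx=4,fy=4,interpolation=cv2.INTER_CUBIC)[:600])
cv2.imwrite("pics/w0b.png",cv2.resize(im[230:370,130:250],None,fx=4,fy=4,interpolation=cv2.INTER_CUBIC))
```

```text
(no output)
```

View pics/w0a.png

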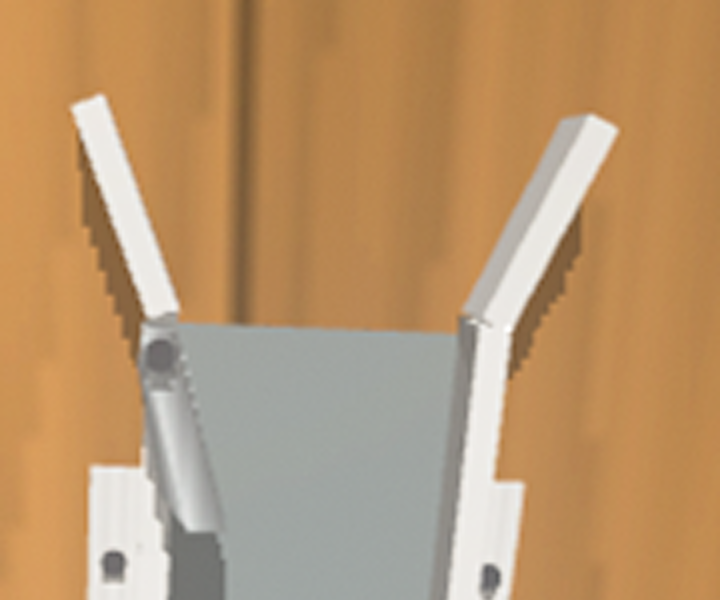

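View pics/w0b.png

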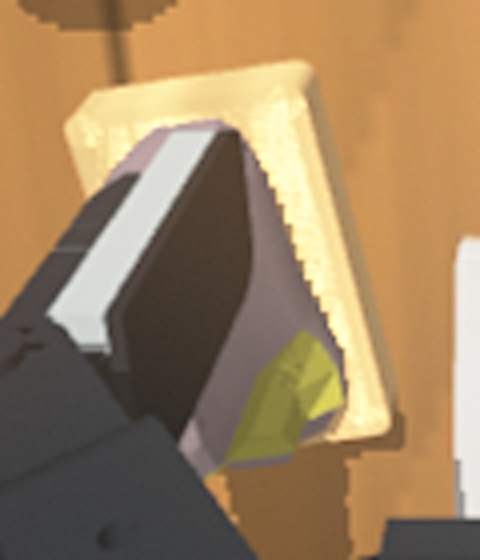

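Run:
```python
from h import *
p=np.load("pics/w0.npz")
f=lambda u,v,z,ox,oy:print((u,v),pt(p,ox+u/4,oy+v/4,z).round(4))
for u,v,z in[(180,310,.024),(490,322,.024),(103,95,.024),(592,113,.024),(160,355,.036),(462,335,0),(220,527,.036)]: f(u,v,z,240,60)
print('boot')
for u,v,z in[(312,62,0),(85,97,0),(396,415,0),(300,90,.018),(70,125,.018),(383,432,.018)]: f(u,v,z,130,230)
q=manip.get_state()["ee_rot"]
from scipy.spatial.transform import Rotation as R
print(R.from_quat(q,scalar_first=True).as_matrix().round(3))
```

```text
(180, 310) [0.58   0.0449 0.024 ]
(490, 322) [0.6675 0.0415 0.024 ]
(103, 95) [0.5592 0.1012 0.024 ]
(592, 113) [0.6903 0.0966 0.024 ]
(160, 355) [0.5744 0.0339 0.036 ]
(462, 335) [0.6658 0.0351 0.    ]
(220, 527) [ 0.5916 -0.0151  0.036 ]
boot
(312, 62) [ 0.4774 -0.1001  0.    ]
(85, 97) [ 0.3993 -0.1132  0.    ]
(396, 415) [ 0.4982 -0.245   0.    ]
(300, 90) [ 0.4775 -0.1015  0.018 ]
(70, 125) [ 0.4015 -0.1141  0.018 ]
(383, 432) [ 0.4968 -0.2369  0.018 ]
[[ 0.  1. -0.]
 [-0. -0. -1.]
 [-1.  0.  0.]]
```

Call:
{"api": "step_arm", "payload": {
  "targets": [
    [[0,-128,156],8],
    [[0,-128,156],16],
    [[0,-128,156],25],
    [[0,-128,156],33],
    [[0,-128,156],42],
    [[0,-128,156],50],
    [[0,-128,156],59],
    [[0,-128,156],67],
    [[0,-128,156],76],
    [[0,-128,156],84],
    [[0,-128,156],93],
    [[0,-128,156],101],
    [[0,-128,156],110],
    [[0,-128,156],118],
    [[0,-128,156],127],
    [[0,-128,156],135],
    [[0,-128,156],144],
    [[0,-128,156],152],
    [[0,-128,156],161],
    [[0,-128,156],169]
  ],
  "grip": 0
}}

```text
clock: 3.05
position: [0.447, -0.156, 0.2314]
ee_rot: [-0.451, 0.544, -0.451, -0.544]
contact_force: [-0.6, -1.1, 0.2]
width: 0.0853
```

Run:
```python
from h import *
p=shot("wrist","w1.png"); s=manip.get_state(); print(s["clock"],s["position"],s["qpos"])
print(p["pose"])
```

```text
3.1 [ 0.44701582 -0.15598728  0.23141246] [-4.82871532e-01  1.21818579e-01  1.70717591e+00  2.21106373e-05
  1.31233277e+00  2.47636491e+00]
[[-9.82809139e-01 -1.75635502e-01 -5.69066544e-02  4.60968496e-01]
 [-1.84624399e-01  9.34678792e-01  3.03791682e-01 -2.34539307e-01]
 [-1.67161539e-04  3.09075599e-01 -9.51037458e-01  3.74253751e-01]
 [ 0.00000000e+00  0.00000000e+00  0.00000000e+00  1.00000000e+00]]
```

View pics/w1.png

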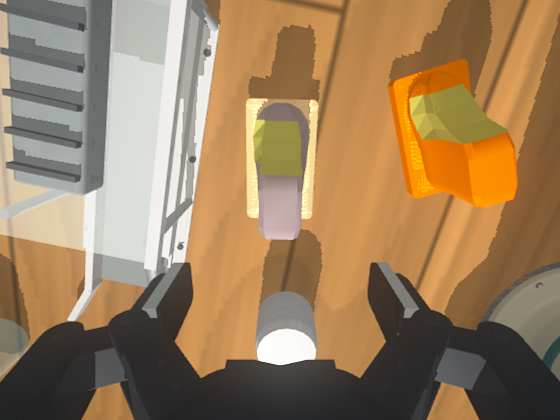

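Run:
```python
from h import *
p=np.load("pics/w1.npz"); im=p["image"][:,:,::-1]
for u,v,z in[(248,99,.018),(319,101,.018),(248,217,.018),(312,217,.018),(262,182,.113),(301,182,.113)]: print(pt(p,u,v,z).round(4))
cv2.imwrite("pics/w1a.png",cv2.resize(im[90:250,230:340],None,fx=3.7,fy=3.7,interpolation=cv2.INTER_CUBIC))
```

```text
[ 0.497  -0.2352  0.018 ]
[ 0.4196 -0.2476  0.018 ]
[ 0.4758 -0.0982  0.018 ]
[ 0.3977 -0.1129  0.018 ]
[ 0.4648 -0.1692  0.113 ]
[ 0.4311 -0.1755  0.113 ]
```

View pics/w1a.png

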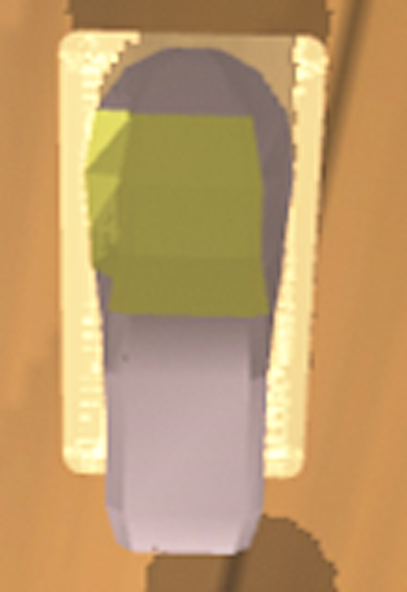

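Call:
{"api": "step_arm", "payload": {
  "targets": [
    [[30,2,3],2],
    [[70,2,3],2],
    [[110,2,3],2],
    [[140,2,3],2],
    [[155,2,3],2],
    [[163,2,3],2],
    [[163,2,3],2],
    [[163,2,3],2]
  ]
}}

```text
clock: 3.9
position: [0.4452, -0.1538, 0.069]
ee_rot: [-0.459, 0.538, -0.459, -0.537]
contact_force: [0.1, 0.6, -0.8]
width: 0.0856
```

Call:
{"api": "step_arm", "payload": {
  "targets": [
    [[0,0,0],0],
    [[0,0,0],0],
    [[0,0,0],0],
    [[0,0,0],0],
    [[0,0,0],0],
    [[0,0,0],0],
    [[0,0,0],0],
    [[0,0,0],0]
  ],
  "grip": 1,
  "grip_force": 50
}}

```text
clock: 4.7
position: [0.4454, -0.1537, 0.069]
ee_rot: [-0.46, 0.538, -0.459, -0.537]
contact_force: [1.1, 1.1, 5.3]
width: 0.0395
```

Call:
{"api": "step_arm", "payload": {
  "targets": [
    [[-10,0,0],0],
    [[-40,0,0],0],
    [[-80,0,0],0],
    [[-120,0,0],0],
    [[-160,0,0],0],
    [[-190,0,0],0],
    [[-200,0,0],-5],
    [[-200,0,0],-13],
    [[-200,0,0],-21],
    [[-200,0,0],-29],
    [[-200,0,0],-37],
    [[-200,0,0],-45],
    [[-200,0,0],-53],
    [[-200,0,0],-61],
    [[-200,0,0],-69],
    [[-200,0,0],-77],
    [[-200,0,0],-85],
    [[-200,0,0],-93],
    [[-200,0,0],-101],
    [[-200,0,0],-105]
  ]
}}

```text
clock: 6.7
position: [0.4429, -0.1529, 0.2673]
ee_rot: [-0.148, -0.69, -0.149, 0.693]
contact_force: [-1.5, 0.3, -4.8]
width: 0.0395
```

```bash
cat >> h.py <<'E'
from scipy.spatial.transform import Rotation as Ro
def delta(x,y,z,yaw=None):
    s=manip.get_state(); M=Ro.from_quat(s["ee_rot"],scalar_first=True).as_matrix()
    d=M.T@(np.array([x,y,z])-s["position"])*1000
    cy=np.degrees(np.arctan2(M[1,1],M[0,1]))
    print("t",s["clock"],"pos",s["position"].round(4),"yaw",cy.round(2),"w",s["width"],"F",s["contact_force"].round(1)); print("shift",d.round(1),"turn",None if yaw is None else cy-yaw)
E
python3 - <<'E'
from h import *
delta(.6251,.1139,.270,-2)
shot("side","d2.png")
E
```

```text
t 6.7 pos [ 0.4429 -0.1529  0.2673] yaw -65.76 w 0.039538986714801085 F [-1.5  0.3 -4.8]
shift [  -3.1 -168.5 -275.6] turn -63.76440538236956
```

View pics/d2.png

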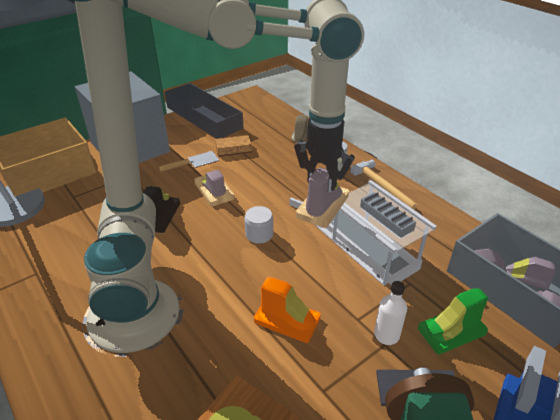

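Call:
{"api": "step_arm", "payload": {
  "targets": [
    [[0,0,-30],-8],
    [[0,-15,-70],-16],
    [[0,-40,-110],-24],
    [[0,-65,-150],-32],
    [[0,-90,-190],-40],
    [[0,-120,-230],-48],
    [[0,-150,-260],-56],
    [[0,-168,-276],-64],
    [[0,-168,-276],-64],
    [[0,-168,-276],-64],
    [[0,-168,-276],-64]
  ]
}}

```text
clock: 7.85
position: [0.6275, 0.1112, 0.2677]
ee_rot: [-0.491, -0.508, -0.491, 0.51]
contact_force: [0.4, 0.2, -4.6]
width: 0.0395
```

Run:
```python
from h import *
delta(.6251,.1139,.070,-2)
p=shot("wrist","w2.png")
```

```text
t 7.85 pos [0.6275 0.1112 0.2677] yaw -2.11 w 0.03949398818579612 F [ 0.4  0.2 -4.6]
shift [197.7  -2.1  -2.8] turn -0.11250463637312125
```

View pics/w2.png

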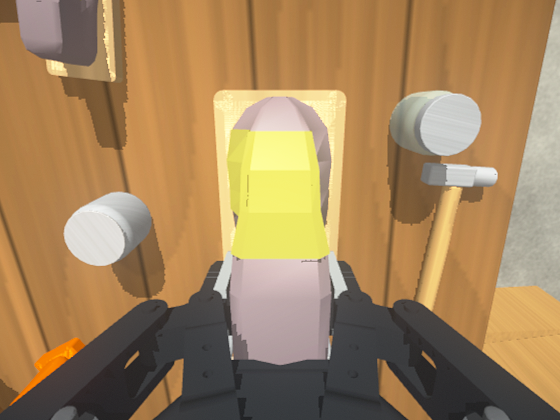

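Call:
{"api": "step_arm", "payload": {
  "targets": [
    [[40,-2,-3],0],
    [[85,-2,-3],0],
    [[130,-2,-3],0],
    [[165,-2,-3],0],
    [[185,-2,-3],0],
    [[193,-2,-3],0],
    [[198,-2,-3],0],
    [[198,-2,-3],0],
    [[198,-2,-3],0]
  ]
}}

```text
clock: 8.8
position: [0.6276, 0.1152, 0.072]
ee_rot: [0.492, 0.51, 0.49, -0.508]
contact_force: [0.1, 0.1, -5.6]
width: 0.0395
```

Run:
```python
from h import *
delta(.6251,.1139,.070,-2)
p=shot("scene","s3.png",(180,160,380,300),4)
```

```text
t 8.8 pos [0.6276 0.1152 0.072 ] yaw -2.03 w 0.039528184900194455 F [ 0.1  0.1 -5.6]
shift [ 2.  -2.5  1.4] turn -0.029466805004554786
```

View pics/s3.png

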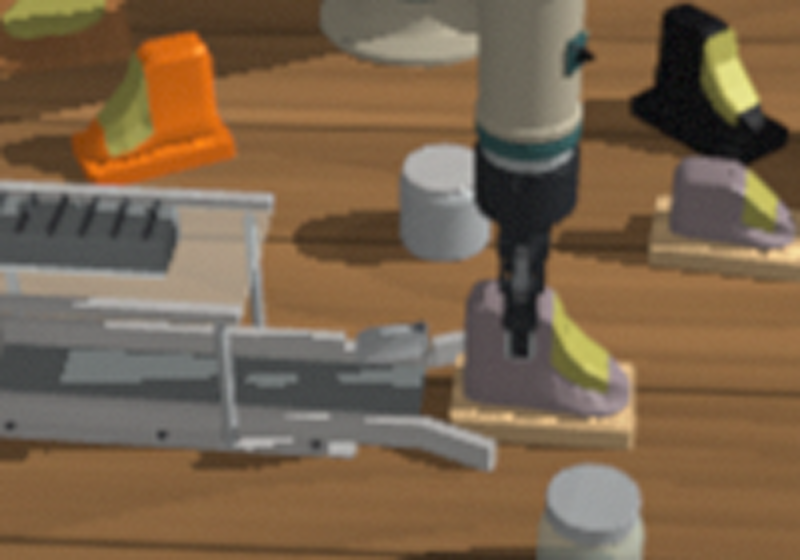

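Call:
{"api": "step_arm", "payload": {
  "targets": [
    [[2,-2,0],0],
    [[3,-2,0],0],
    [[3,-2,0],0],
    [[3,-2,0],0]
  ]
}}

```text
clock: 9.25
position: [0.6257, 0.1153, 0.0695]
ee_rot: [0.492, 0.51, 0.49, -0.508]
contact_force: [-0.2, -2.0, 6.4]
width: 0.0394
```

Call:
{"api": "step_arm", "payload": {
  "targets": [
    [[0,0,0],0],
    [[0,0,0],0],
    [[0,0,0],0],
    [[0,0,0],0],
    [[0,0,0],0]
  ],
  "grip": 0
}}

```text
clock: 9.75
position: [0.6243, 0.1155, 0.0671]
ee_rot: [-0.491, -0.509, -0.491, 0.509]
contact_force: [-0.2, -0.3, -0.2]
width: 0.0854
```

Call:
{"api": "step_arm", "payload": {
  "targets": [
    [[-30,0,0],0],
    [[-75,0,0],0],
    [[-120,0,0],0],
    [[-150,0,-40],0],
    [[-160,0,-80],0],
    [[-160,0,-100],0],
    [[-160,0,-100],0],
    [[-160,0,-100],0]
  ]
}}

```text
clock: 10.55
position: [0.6271, 0.2149, 0.2258]
ee_rot: [-0.491, -0.507, -0.492, 0.51]
contact_force: [0.4, 0.0, -0.5]
width: 0.0852
```

Run:
```python
from h import *
delta(.6251,.1139,.070,-2)
p=shot("wrist","w3.png"); print(p["pose"][:3,3])
```

```text
t 10.55 pos [0.6271 0.2149 0.2258] yaw -1.94 w 0.08524919924271653 F [ 0.4  0.  -0.5]
shift [156.    1.8 100.7] turn 0.056988295650061804
[0.62949153 0.29395222 0.36848419]
```

View pics/w3.png

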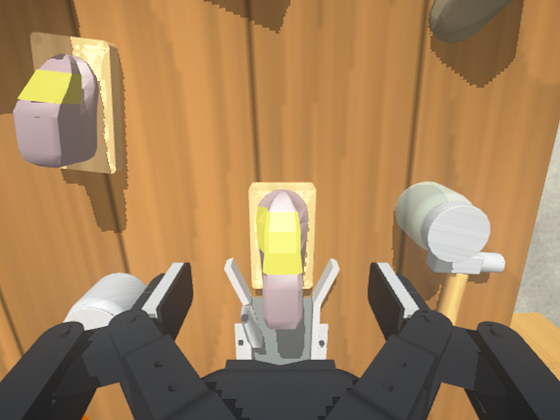

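Run:
```python
from h import *
p=np.load("pics/w3.npz"); im=p["image"][:,:,::-1]
cv2.imwrite("pics/w3a.png",cv2.resize(im[175:365,215:350],None,fx=3,fy=3,interpolation=cv2.INTER_CUBIC))
cv2.imwrite("pics/w3b.png",cv2.resize(im[20:190,0:140],None,fx=3.5,fy=3.5,interpolation=cv2.INTER_CUBIC))
```

```text
(no output)
```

View pics/w3a.png

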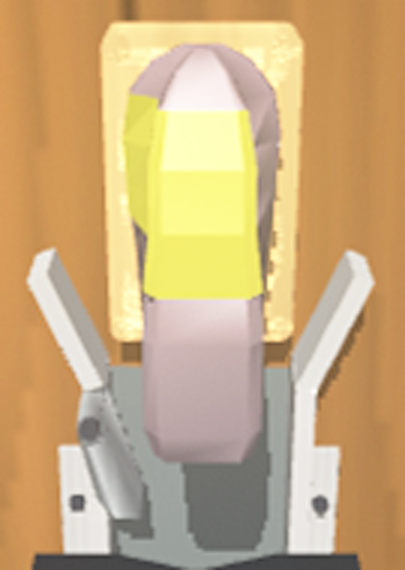

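View pics/w3b.png

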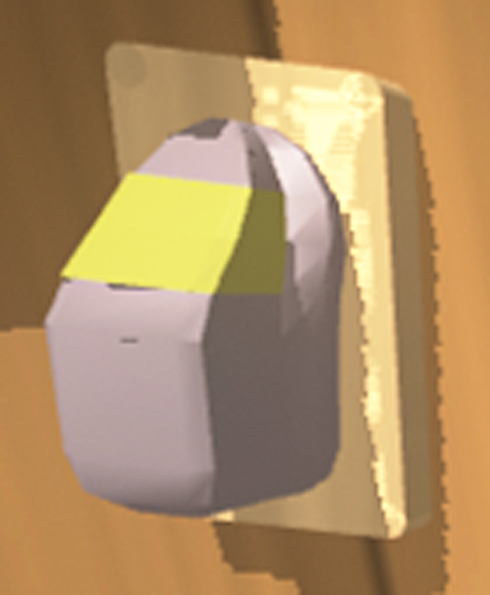

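Run:
```python
from h import *
p=np.load("pics/w3.npz")
g=lambda u,v,z,ox,oy,k:print((u,v),pt(p,ox+u/k,oy+v/k,z).round(4))
for u,v,z in[(102,24,.018),(304,24,.018),(110,340,.018),(296,340,.018),(52,250,.024),(345,252,.024),(100,387,.024),(300,385,.024),(90,430,.036)]: g(u,v,z,215,175,3)
print('shoe')
for u,v,z in[(107,43,.018),(382,72,.018),(402,538,.018),(412,95,0),(432,520,0)]: g(u,v,z,0,20,3.5)
```

```text
(102, 24) [0.5891 0.2079 0.018 ]
(304, 24) [0.6685 0.2052 0.018 ]
(110, 340) [0.5832 0.0643 0.018 ]
(296, 340) [0.6654 0.0616 0.018 ]
(52, 250) [0.5624 0.1126 0.024 ]
(345, 252) [0.6854 0.1077 0.024 ]
(100, 387) [0.5781 0.0443 0.024 ]
(300, 385) [0.6666 0.0425 0.024 ]
(90, 430) [0.5741 0.0312 0.036 ]
shoe
(107, 43) [0.3766 0.3732 0.018 ]
(382, 72) [0.4553 0.3629 0.018 ]
(402, 538) [0.4329 0.2243 0.018 ]
(412, 95) [0.4543 0.3598 0.    ]
(432, 520) [0.4346 0.2267 0.    ]
```

Call:
{"api": "step_arm", "payload": {
  "targets": [
    [[20,1,-40],0],
    [[60,1,-40],0],
    [[105,1,-40],0],
    [[150,1,-40],0],
    [[185,1,-40],0],
    [[205,1,-40],0],
    [[212,1,-40],0],
    [[216,1,-40],0],
    [[216,1,-40],0],
    [[216,1,-40],0]
  ],
  "grip": 1
}}

```text
clock: 11.6
position: [0.6314, 0.2553, 0.0128]
ee_rot: [0.492, 0.51, 0.491, -0.508]
contact_force: [0.4, 0.5, 0.5]
width: -0.0003
```

Run:
```python
from h import *
delta(.6285,.2065,.010,-2)
p=shot("scene","s4.png",(200,160,400,300),4)
p=shot("wrist","w4.png")
```

```text
t 11.6 pos [0.6314 0.2553 0.0128] yaw -2.02 w -0.0003425922720735893 F [0.4 0.5 0.5]
shift [ 2.8 -1.2 48.8] turn -0.020188677064457483
```

View pics/s4.png

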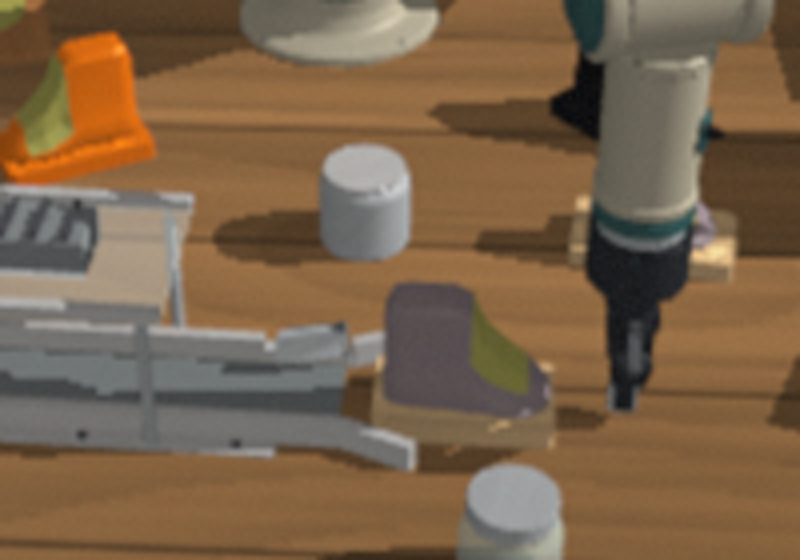

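View pics/w4.png

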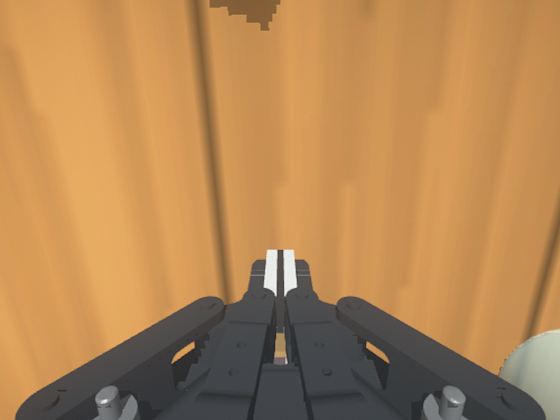

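Call:
{"api": "step_arm", "payload": {
  "targets": [
    [[3,-1,15],0],
    [[3,-1,25],0],
    [[3,-1,32],0],
    [[3,-1,38],0],
    [[3,-1,46],0],
    [[3,-1,56],0],
    [[3,-1,66],0],
    [[3,-1,76],0],
    [[3,-1,86],0],
    [[3,-1,96],0]
  ]
}}

```text
clock: 12.7
position: [0.6264, 0.16, 0.0085]
ee_rot: [0.49, 0.51, 0.491, -0.508]
contact_force: [0.7, 8.9, -0.9]
width: 0.0002
```

Run:
```python
from h import *
delta(.6212,-.017,.010,-2)
p=shot("scene","s5.png",(160,160,360,300),4)
```

```text
t 12.7 pos [0.6264 0.16   0.0085] yaw -2.08 w 0.0001846159822290376 F [ 0.7  8.9 -0.9]
shift [ -2.    1.2 177.1] turn -0.07941790093369283
```

View pics/s5.png

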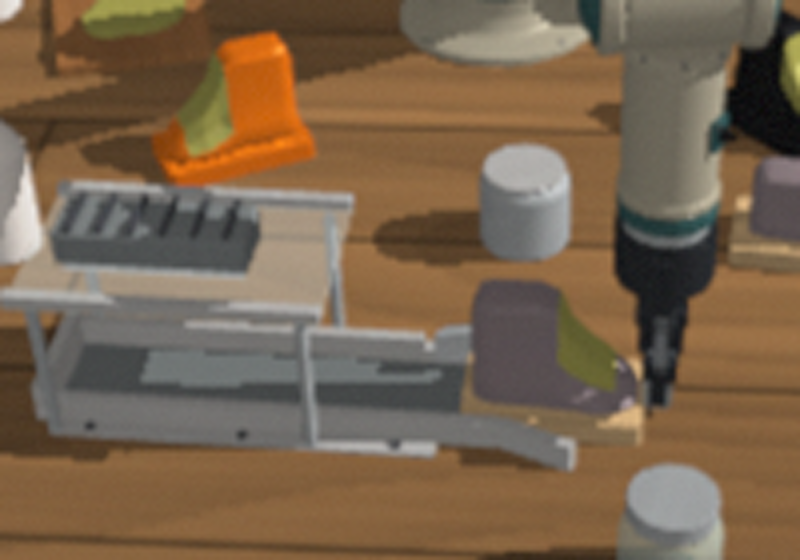

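Call:
{"api": "step_arm", "payload": {
  "targets": [
    [[0,1,10],0],
    [[0,1,20],0],
    [[0,1,30],0],
    [[0,1,40],0],
    [[0,1,50],0],
    [[0,1,60],0],
    [[0,1,70],0],
    [[0,1,80],0],
    [[0,1,90],0],
    [[0,1,100],0],
    [[0,1,110],0],
    [[0,1,120],0]
  ]
}}

```text
clock: 13.95
position: [0.6232, 0.0387, 0.0085]
ee_rot: [0.491, 0.509, 0.491, -0.508]
contact_force: [2.4, 3.1, -0.1]
width: -0.0002
```

Run:
```python
from h import *
delta(.6212,-.017,.010,-2)
p=shot("scene","s6.png",(140,160,340,300),4)
p=shot("wrist","w6.png")
```

```text
t 13.95 pos [0.6232 0.0387 0.0085] yaw -2.0 w -0.0002245760330167199 F [ 2.4  3.1 -0.1]
shift [-1.5 -0.  55.7] turn 0.0002911701407082301
```

View pics/s6.png

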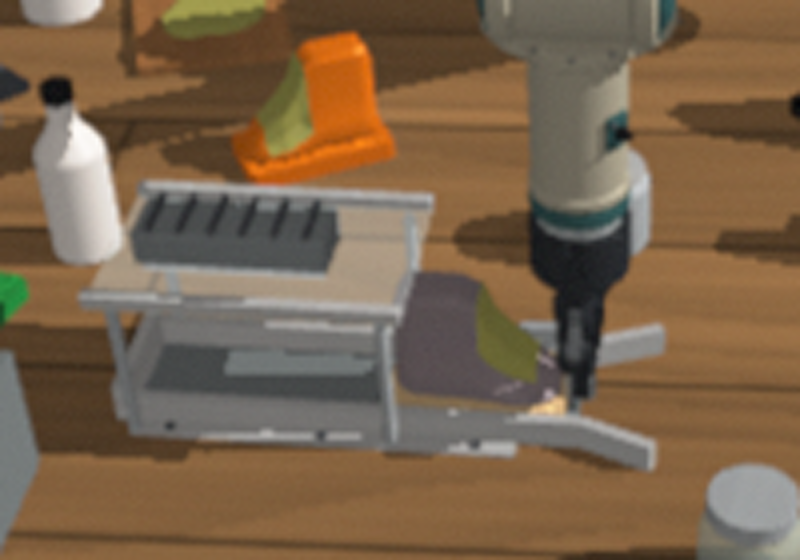

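View pics/w6.png

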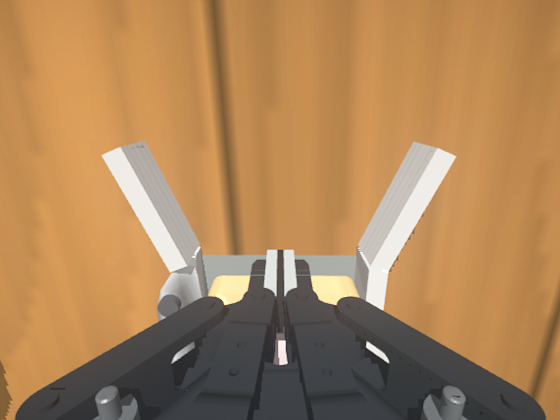

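Run:
```python
from h import *
p=np.load("pics/w6.npz")
for u,v in[(235,275),(335,275)]: print(pt(p,u,v,.018))
print(pt(p,204,254,0.0),pt(p,358,254,0),pt(p,193,248,.024),pt(p,357,248,.024))
```

```text
[0.59993861 0.03662318 0.018     ]
[0.64949841 0.03486283 0.018     ]
[0.58059199 0.03961405 0.        ] [0.6651749 0.0366125 0.       ] [0.58294187 0.0549473  0.024     ] [0.65819632 0.05227747 0.024     ]
```

Call:
{"api": "step_arm", "payload": {
  "targets": [
    [[0,0,8],0],
    [[0,0,16],0],
    [[0,0,24],0],
    [[0,0,32],0],
    [[0,0,40],0],
    [[0,0,46],0],
    [[0,0,52],0],
    [[0,0,56],0],
    [[0,0,56],0]
  ]
}}

```text
clock: 14.95
position: [0.6201, -0.0175, 0.0082]
ee_rot: [-0.491, -0.508, -0.491, 0.509]
contact_force: [-0.4, 0.9, -0.6]
width: -0.0001
```

Run:
```python
from h import *
delta(.6212,-.017,.010,-2)
p=shot("wrist","w7.png")
shot("scene","s7.png",(140,160,340,300),4)
```

```text
t 14.95 pos [ 0.6201 -0.0175  0.0082] yaw -2.0 w -8.312775668189816e-05 F [-0.4  0.9 -0.6]
shift [-1.8  1.1 -0.5] turn 0.0015967686893008093
```

View pics/w7.png

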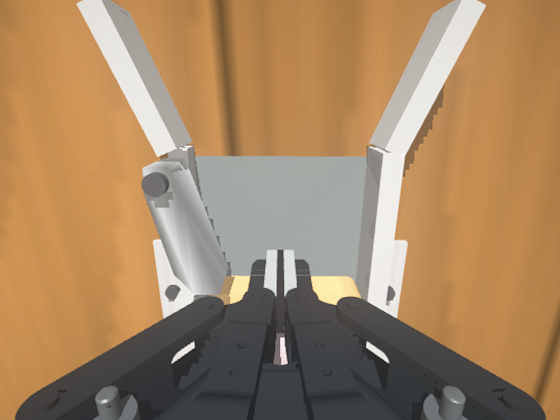

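View pics/s7.png

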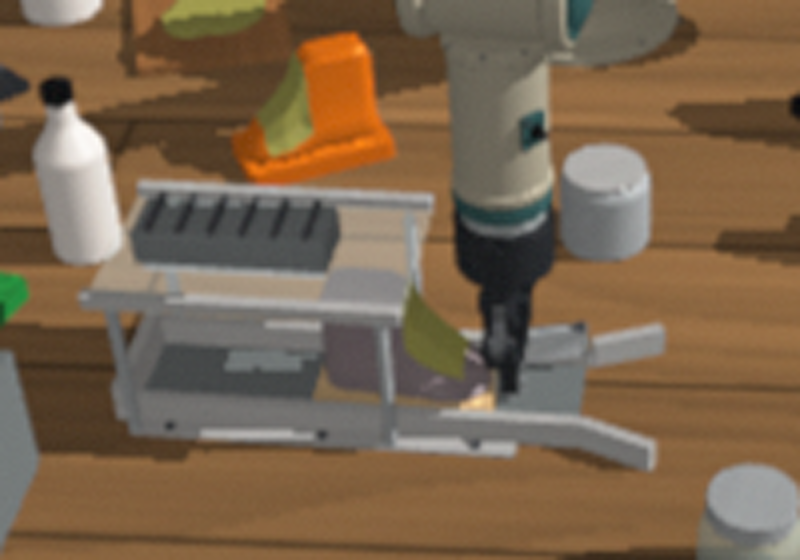

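Call:
{"api": "step_arm", "payload": {
  "targets": [
    [[0,0,4],0],
    [[0,0,8],0],
    [[0,0,12],0],
    [[0,0,14],0],
    [[0,0,14],0],
    [[0,0,14],0]
  ]
}}

```text
clock: 15.65
position: [0.6203, -0.0311, 0.0083]
ee_rot: [-0.491, -0.508, -0.491, 0.509]
contact_force: [0.4, 0.9, 0.2]
width: -0.0003
```

Run:
```python
from h import *
delta(.6212,-.017,.010,-2)
p=shot("wrist","w8.png")
```

```text
t 15.65 pos [ 0.6203 -0.0311  0.0083] yaw -1.99 w -0.00028894315153078743 F [0.4 0.9 0.2]
shift [ -1.7   0.4 -14.1] turn 0.008754409496435356
```

View pics/w8.png

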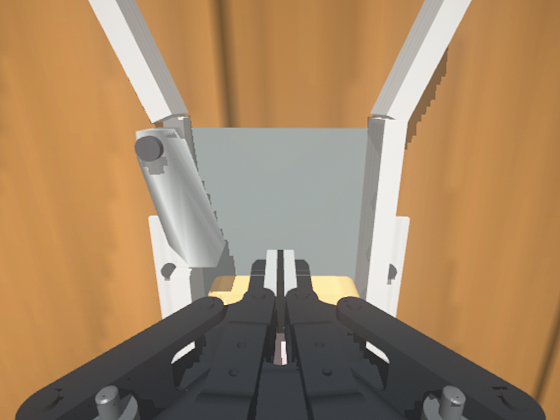

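Call:
{"api": "step_arm", "payload": {
  "targets": [
    [[0,0,-20],0],
    [[0,0,-50],0],
    [[-30,0,-75],0],
    [[-70,0,-85],0],
    [[-110,0,-95],0],
    [[-150,-10,-110],0],
    [[-190,-30,-130],0],
    [[-220,-60,-155],1],
    [[-222,-95,-185],2],
    [[-222,-130,-215],3],
    [[-222,-165,-245],4],
    [[-222,-200,-275],5],
    [[-222,-229,-302],6.5],
    [[-222,-229,-302],6.5],
    [[-222,-229,-302],6.5]
  ],
  "grip": 0
}}

```text
clock: 17.2
position: [0.402, 0.2795, 0.2307]
ee_rot: [0.463, 0.536, 0.462, -0.535]
contact_force: [0.1, -0.1, 0.3]
width: 0.0854
```

Run:
```python
from h import *
w=np.load("pics/w8.npz")
print(pt(w,150,148,.036),pt(w,222,262,.036))
delta(.4018,.279,.048,-8.5)
p=shot("wrist","w9.png")
cv2.imwrite("pics/w9a.png",cv2.resize(p["image"][60:270,200:370,::-1],None,fx=2.8,fy=2.8,interpolation=cv2.INTER_CUBIC))
shot("scene","s9.png",(140,160,340,300),4)
```

```text
[0.57329903 0.03441415 0.036     ] [ 0.59570937 -0.01409956  0.036     ]
t 17.2 pos [0.402  0.2795 0.2307] yaw -8.35 w 0.08535516970954286 F [ 0.1 -0.1  0.3]
shift [182.7  -0.5   0.5] turn 0.14722227282734757
```

View pics/w9.png

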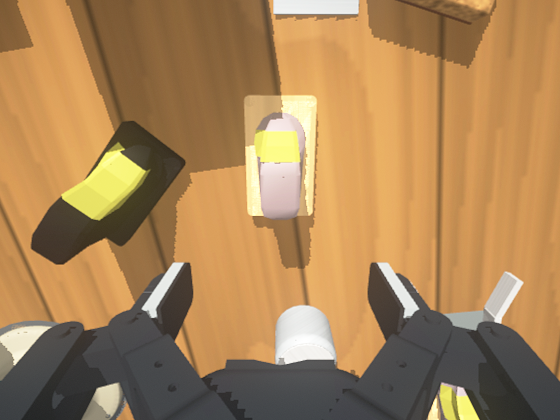

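View pics/w9a.png

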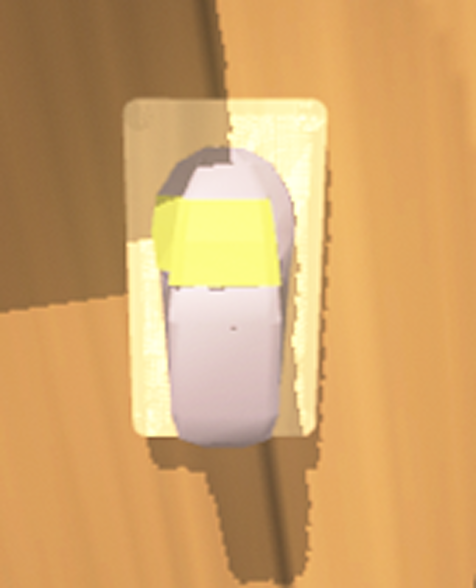

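View pics/s9.png

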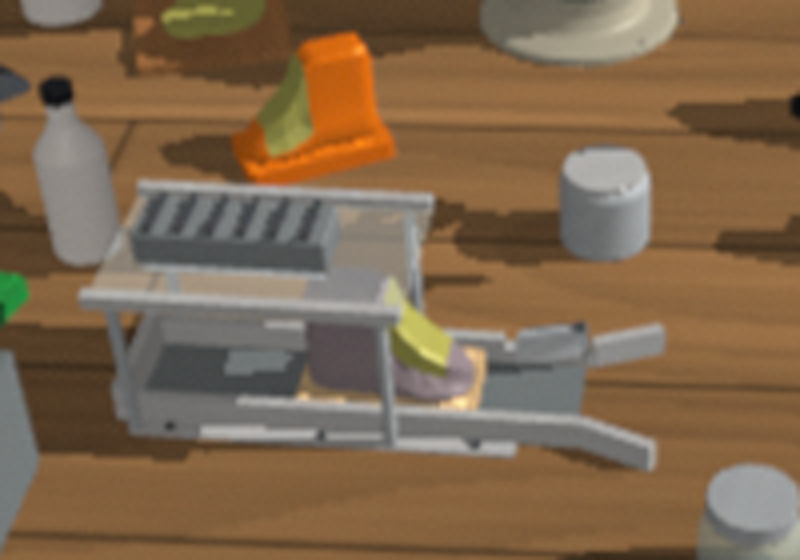

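Run:
```python
from h import *
p=np.load("pics/w9.npz")
C=[pt(p,200+u/2.8,60+v/2.8,.018)[:2] for u,v in[(123,99),(327,99),(132,436),(316,436)]]
C=np.array(C);print(C.round(4)); c=C.mean(0); a=(C[0]+C[1]-C[2]-C[3])/2; w=(C[1]+C[3]-C[0]-C[2])/2
print(c,np.linalg.norm(a),np.degrees(np.arctan2(a[0],a[1])),np.linalg.norm(w),np.degrees(np.arctan2(w[1],w[0])))
g=c-.02*a/np.linalg.norm(a); print(g); delta(g[0],g[1],.047,-8.5)
```

```text
[[0.3758 0.3738]
 [0.4549 0.3622]
 [0.3543 0.2351]
 [0.4348 0.2232]]
[0.40496428 0.29859104] 0.14036718317183186 8.52067819769739 0.0806449076308366 -8.385334177702454
[0.40200095 0.27881179]
t 17.3 pos [0.4031 0.2787 0.2305] yaw -8.52 w 0.08521087394217008 F [-0.3 -0.  -0.8]
shift [ 1.835e+02 -1.400e+00 -1.000e-01] turn -0.018530683925497726
```

Call:
{"api": "step_arm", "payload": {
  "targets": [
    [[40,-1,0],0],
    [[85,-1,0],0],
    [[130,-1,0],0],
    [[160,-1,0],0],
    [[178,-1,0],0],
    [[186,-1,0],0],
    [[186,-1,0],0],
    [[186,-1,0],0]
  ]
}}

```text
clock: 18.1
position: [0.4024, 0.2794, 0.045]
ee_rot: [0.462, 0.536, 0.461, -0.535]
contact_force: [-0.4, -0.3, -0.1]
width: 0.0855
```

Call:
{"api": "step_arm", "payload": {
  "targets": [
    [[0,0,0],0],
    [[0,0,0],0],
    [[0,0,0],0],
    [[0,0,0],0],
    [[0,0,0],0],
    [[0,0,0],0],
    [[0,0,0],0],
    [[0,0,0],0]
  ],
  "grip": 1
}}

```text
clock: 18.9
position: [0.4016, 0.2797, 0.0452]
ee_rot: [0.462, 0.536, 0.461, -0.535]
contact_force: [1.6, -0.1, 5.3]
width: 0.0393
```

Call:
{"api": "step_arm", "payload": {
  "targets": [
    [[-10,0,0],0],
    [[-40,0,0],0],
    [[-80,0,0],0],
    [[-120,0,0],0],
    [[-120,0,0],0]
  ]
}}

```text
clock: 19.4
position: [0.4041, 0.2811, 0.1695]
ee_rot: [0.463, 0.539, 0.461, -0.532]
contact_force: [2.5, 0.4, -3.7]
width: 0.0393
```

Run:
```python
from h import *
delta(.6251,.1139,.165,-2)
shot("side","d10.png")
```

```text
t 19.4 pos [0.4041 0.2811 0.1695] yaw -8.49 w 0.03926000945675855 F [ 2.5  0.4 -3.7]
shift [  5.9 243.2 132.8] turn -6.487001733080083
```

View pics/d10.png

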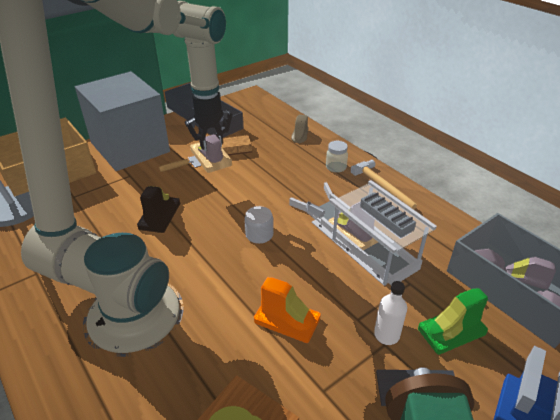

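Call:
{"api": "step_arm", "payload": {
  "targets": [
    [[0,25,10],-1],
    [[0,60,30],-2],
    [[0,95,50],-3],
    [[0,130,70],-4],
    [[0,165,90],-5],
    [[0,200,110],-6],
    [[0,230,125],-6.5],
    [[0,244,132],-6.5],
    [[0,244,132],-6.5],
    [[0,244,132],-6.5]
  ]
}}

```text
clock: 20.45
position: [0.6206, 0.1134, 0.1626]
ee_rot: [-0.49, -0.508, -0.493, 0.51]
contact_force: [-0.4, -0.7, -3.9]
width: 0.0395
```

Run:
```python
from h import *
delta(.6255,.1145,.0455,-2)
```

```text
t 20.45 pos [0.6206 0.1134 0.1626] yaw -2.01 w 0.03948573628495638 F [-0.4 -0.7 -3.9]
shift [117.1   5.4  -1.2] turn -0.01319905911156427
```

Call:
{"api": "step_arm", "payload": {
  "targets": [
    [[20,4,-1],0],
    [[50,4,-1],0],
    [[80,4,-1],0],
    [[100,4,-1],0],
    [[108,4,-1],0],
    [[112,4,-1],0],
    [[112,4,-1],0],
    [[112,4,-1],0]
  ]
}}

```text
clock: 21.25
position: [0.6276, 0.1141, 0.0537]
ee_rot: [0.492, 0.509, 0.491, -0.508]
contact_force: [0.1, -0.0, -3.7]
width: 0.0392
```

Run:
```python
from h import *
delta(.6255,.1145,.0455,-2)
p=shot("scene","s11.png",(180,160,380,300),4)
```

```text
t 21.25 pos [0.6276 0.1141 0.0537] yaw -1.98 w 0.03915685029405794 F [ 0.1 -0.  -3.7]
shift [ 8.2 -2.1 -0.3] turn 0.01865004564553696
```

View pics/s11.png

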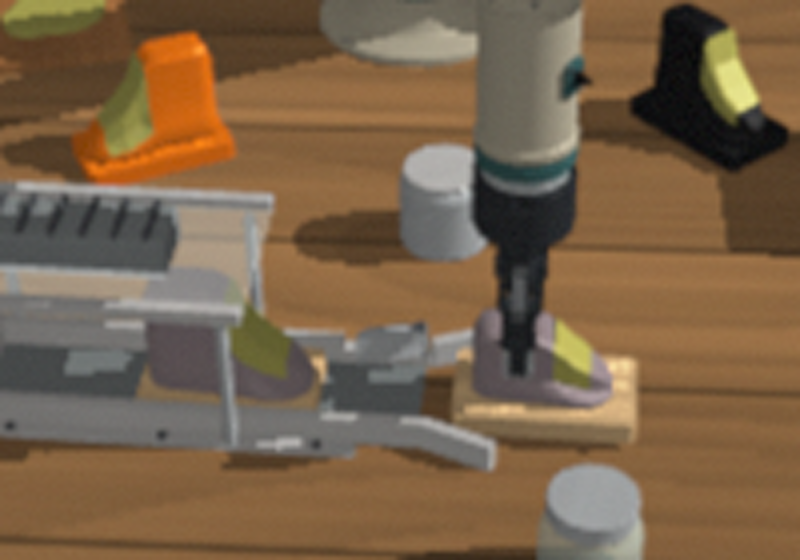

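Call:
{"api": "step_arm", "payload": {
  "targets": [
    [[3,-2,0],0],
    [[6,-2,0],0],
    [[8,-2,0],0],
    [[9,-2,0],0],
    [[9,-2,0],0]
  ]
}}

```text
clock: 21.8
position: [0.6247, 0.1137, 0.0452]
ee_rot: [0.491, 0.509, 0.491, -0.509]
contact_force: [-2.1, -0.5, 7.2]
width: 0.0396
```

Call:
{"api": "step_arm", "payload": {
  "targets": [
    [[0,0,0],0],
    [[0,0,0],0],
    [[0,0,0],0],
    [[0,0,0],0],
    [[0,0,0],0]
  ],
  "grip": 0
}}

```text
clock: 22.3
position: [0.6249, 0.1138, 0.0432]
ee_rot: [0.491, 0.509, 0.491, -0.509]
contact_force: [-0.0, 0.0, 0.7]
width: 0.0855
```

Call:
{"api": "step_arm", "payload": {
  "targets": [
    [[-30,0,0],0],
    [[-75,0,0],0],
    [[-110,0,-20],0],
    [[-140,0,-60],0],
    [[-160,0,-100],0],
    [[-180,0,-140],0],
    [[-180,0,-140],0],
    [[-180,0,-140],0]
  ]
}}

```text
clock: 23.1
position: [0.6296, 0.2544, 0.2234]
ee_rot: [0.492, 0.508, 0.491, -0.508]
contact_force: [-0.1, 0.1, -0.0]
width: 0.0853
```

Run:
```python
from h import *
delta(.630,.255,.010,-2)
p=shot("wrist","w12.png")
```

```text
t 23.1 pos [0.6296 0.2544 0.2234] yaw -1.89 w 0.08529662724011478 F [-0.1  0.1 -0. ]
shift [ 2.134e+02  2.000e-01 -7.000e-01] turn 0.11480462846169903
```

View pics/w12.png

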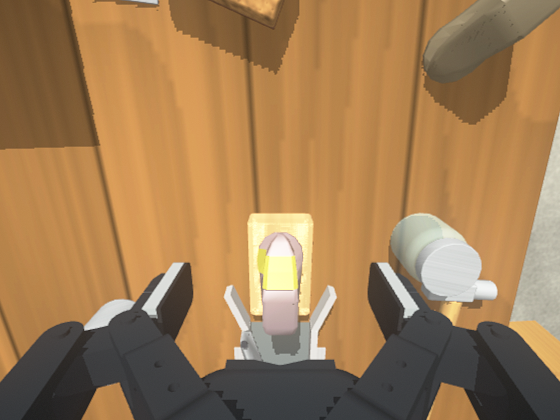

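Call:
{"api": "step_arm", "payload": {
  "targets": [
    [[40,0,0],0],
    [[85,0,0],0],
    [[130,0,0],0],
    [[170,0,0],0],
    [[195,0,0],0],
    [[208,0,0],0],
    [[214,0,0],0],
    [[214,0,0],0],
    [[214,0,0],0]
  ],
  "grip": 1
}}

```text
clock: 24.05
position: [0.6309, 0.2536, 0.0108]
ee_rot: [0.492, 0.51, 0.491, -0.508]
contact_force: [0.2, -0.3, 0.1]
width: 0.0
```

Run:
```python
from h import *
p=np.load("pics/w12.npz"); print(pt(p,248,214,.018),pt(p,313,214,.018))
delta(.6285,.2065,.010,-2)
```

```text
[0.588854   0.20981556 0.018     ] [0.66753836 0.20719318 0.018     ]
t 24.05 pos [0.6309 0.2536 0.0108] yaw -2.02 w 2.3787172700707455e-05 F [ 0.2 -0.3  0.1]
shift [ 0.7 -0.8 47.2] turn -0.022170521272590005
```

Call:
{"api": "step_arm", "payload": {
  "targets": [
    [[2,-1,15],0],
    [[2,-1,25],0],
    [[2,-1,32],0],
    [[2,-1,38],0],
    [[2,-1,46],0],
    [[2,-1,56],0],
    [[2,-1,66],0],
    [[2,-1,76],0],
    [[2,-1,86],0],
    [[2,-1,96],0]
  ]
}}

```text
clock: 25.05
position: [0.6261, 0.1587, 0.0077]
ee_rot: [0.49, 0.51, 0.491, -0.508]
contact_force: [1.7, 9.7, 2.2]
width: 0.0003
```

Call:
{"api": "step_arm", "payload": {
  "targets": [
    [[0,0,10],0],
    [[0,0,20],0],
    [[0,0,30],0],
    [[0,0,40],0],
    [[0,0,50],0],
    [[0,0,60],0],
    [[0,0,70],0],
    [[0,0,80],0],
    [[0,0,90],0],
    [[0,0,100],0],
    [[0,0,110],0],
    [[0,0,120],0]
  ]
}}

```text
clock: 26.25
position: [0.6225, 0.0383, 0.0076]
ee_rot: [0.491, 0.51, 0.491, -0.508]
contact_force: [2.8, 6.7, 1.6]
width: 0.0002
```

Run:
```python
from h import *
delta(.6205,-.0245,.009,-2)
p=shot("wrist","w13.png")
shot("scene","s13.png",(140,160,340,300),4)
```

```text
t 26.25 pos [0.6225 0.0383 0.0076] yaw -2.05 w 0.00016154290165469414 F [2.8 6.7 1.6]
shift [-1.5  0.3 62.9] turn -0.05305269071711427
```

View pics/w13.png

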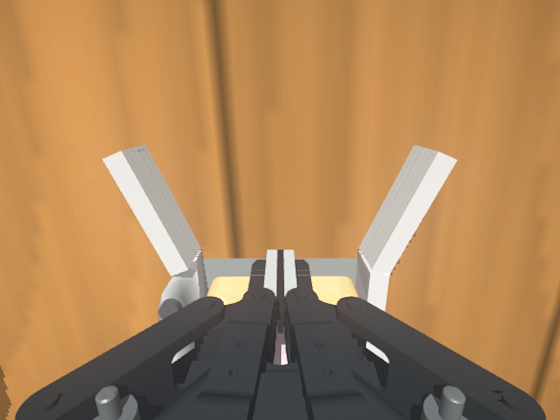

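View pics/s13.png

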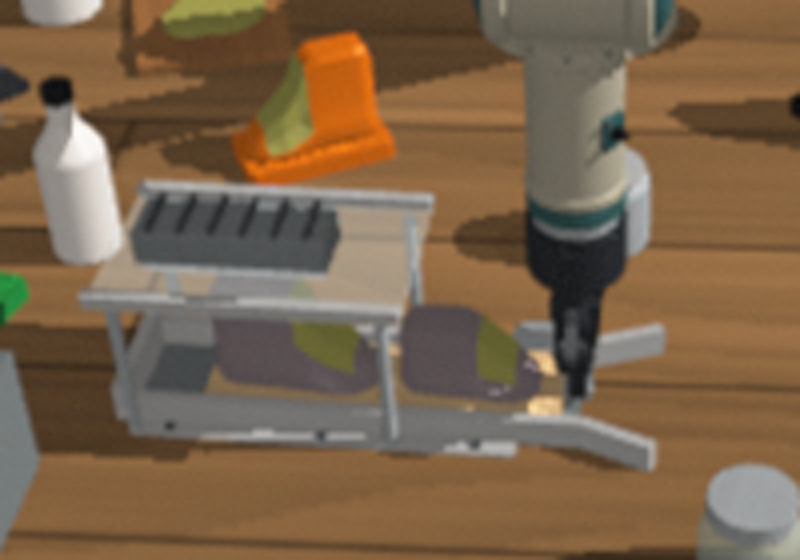

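Call:
{"api": "step_arm", "payload": {
  "targets": [
    [[0,0,7],0],
    [[0,0,14],0],
    [[0,0,21],0],
    [[0,0,28],0],
    [[0,0,35],0],
    [[0,0,42],0],
    [[0,0,48],0],
    [[0,0,53],0],
    [[0,0,57],0],
    [[0,0,60],0],
    [[0,0,62],0],
    [[0,0,63],0],
    [[0,0,63],0]
  ]
}}

```text
clock: 27.65
position: [0.618, -0.0206, 0.0072]
ee_rot: [0.488, 0.511, 0.493, -0.508]
contact_force: [0.4, 14.9, 3.3]
width: 0.0
```

Run:
```python
from h import *
delta(.6205,-.0245,.009,-2)
p=shot("wrist","w14.png"); print(pt(p,235,275,.018))
shot("scene","s14.png",(140,160,340,300),4)
```

```text
t 27.65 pos [ 0.618  -0.0206  0.0072] yaw -2.16 w 1.194729806558656e-05 F [ 0.4 14.9  3.3]
shift [-1.8  2.6  3.8] turn -0.16053888345053435
[ 0.59527006 -0.02012059  0.018     ]
```

View pics/w14.png

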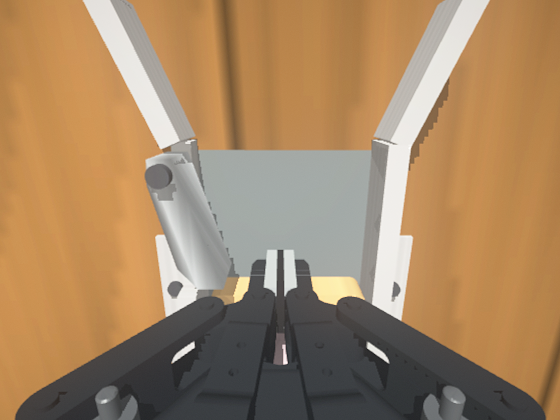

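View pics/s14.png

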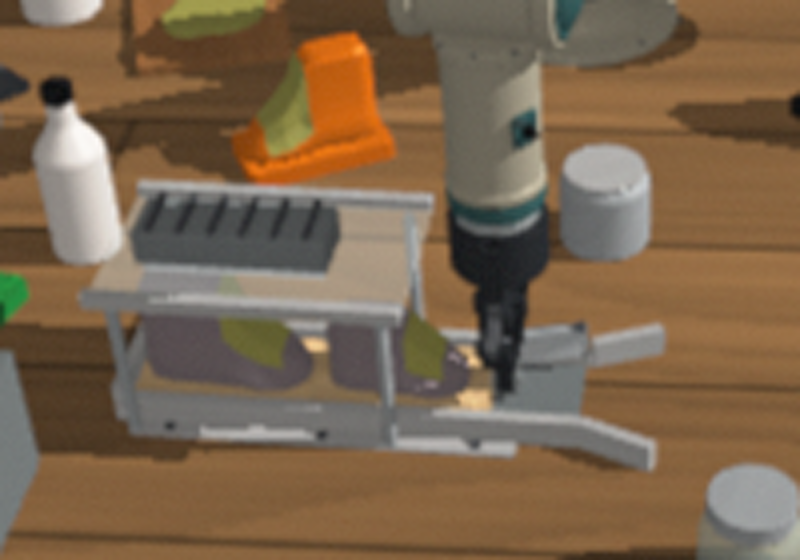

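Call:
{"api": "step_arm", "payload": {
  "targets": [
    [[0,0,1],0],
    [[0,0,2],0],
    [[0,0,3],0],
    [[0,0,3],0]
  ]
}}

```text
clock: 28.15
position: [0.618, -0.0207, 0.0073]
ee_rot: [0.487, 0.512, 0.494, -0.507]
contact_force: [2.7, 21.4, 4.2]
width: -0.0001
```

Run:
```python
from h import *
delta(.6205,-.0245,.009,-2)
p=shot("wrist","w15.png",(120,130,440,310),2.5)
for f in("w8","w14","w15"):
    p=np.load(f"pics/{f}.npz");
```

```text
t 28.15 pos [ 0.618  -0.0207  0.0073] yaw -2.24 w -0.00010535552365274123 F [ 2.7 21.4  4.2]
shift [-1.8  2.6  3.7] turn -0.23961466018154987
```

View pics/w15.png

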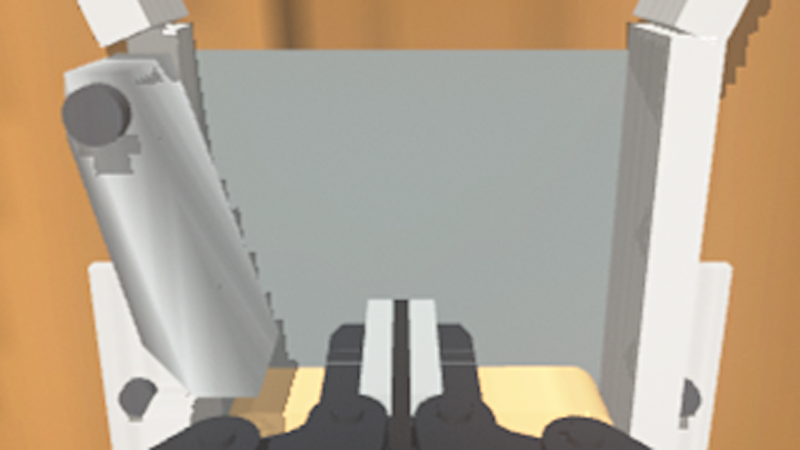

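Run:
```python
from h import *
p=np.load("pics/w15.npz")
f=lambda u,v,z:print((u,v),pt(p,120+u/2.5,130+v/2.5,z).round(4))
print("hinge");f(97,114,.036);print("tip top");f(280,335,.036);f(262,397,.036);f(190,395,.036)
print("rail corner");f(190,28,.024);f(632,26,.024);print("plate rear");f(300,367,.018);f(560,367,.018)
print("floor");f(630,50,0);f(195,50,0)
p=np.load("pics/w8.npz"); print("w8 pawl")
for q in[(150,148),(224,243),(218,266),(190,266)]: print(pt(p,*q,.036).round(4))
im=p["image"][:,:,::-1]; cv2.imwrite("pics/w8a.png",cv2.resize(im[100:290,120:440],None,fx=2.5,fy=2.5,interpolation=cv2.INTER_CUBIC))
shot("side","d15.png",(270,140,450,290),4)
shot("scene","s15.png",(150,190,270,280),6)
```

```text
hinge
(97, 114) [0.5731 0.0341 0.036 ]
tip top
(280, 335) [ 0.5979 -0.0046  0.036 ]
(262, 397) [ 0.5937 -0.0164  0.036 ]
(190, 395) [ 0.5813 -0.0156  0.036 ]
rail corner
(190, 28) [0.5856 0.0455 0.024 ]
(632, 26) [0.6579 0.0429 0.024 ]
plate rear
(300, 367) [ 0.5976 -0.0214  0.018 ]
(560, 367) [ 0.6488 -0.0233  0.018 ]
floor
(630, 50) [0.6647 0.0358 0.    ]
(195, 50) [0.5794 0.0391 0.    ]
w8 pawl
[0.5733 0.0344 0.036 ]
[ 0.5974 -0.0054  0.036 ]
[ 0.5938 -0.0159  0.036 ]
[ 0.582  -0.0155  0.036 ]
```

View pics/w8a.png

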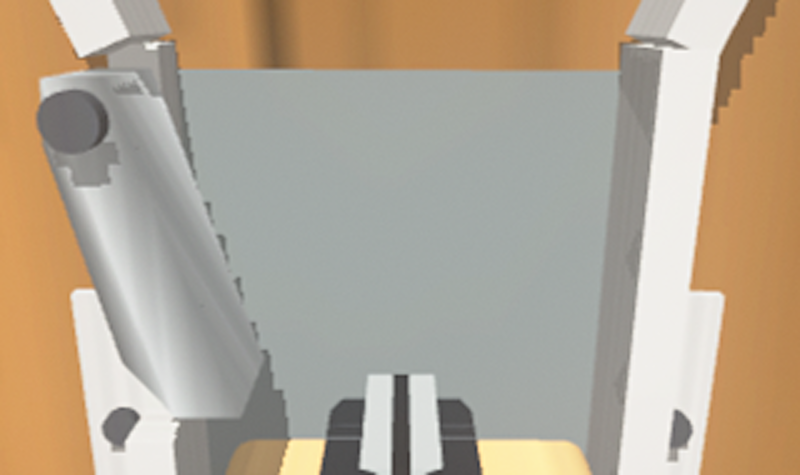

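View pics/d15.png

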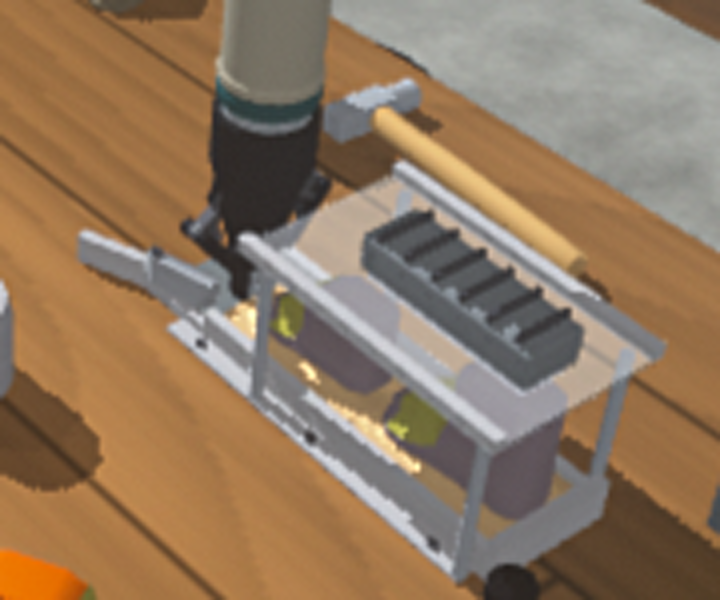

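View pics/s15.png

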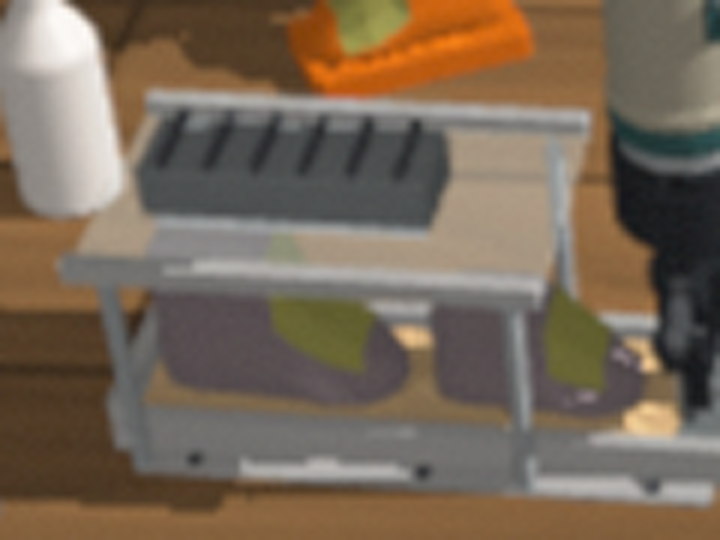

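Call:
{"api": "step_arm", "payload": {
  "targets": [
    [[0,0,-5],0],
    [[0,0,-15],0],
    [[0,0,-35],0],
    [[-10,0,-60],0],
    [[-50,0,-75],0],
    [[-95,0,-75],0],
    [[-140,0,-75],0],
    [[-180,0,-75],0],
    [[-180,0,-75],0],
    [[-180,0,-75],0]
  ]
}}

```text
clock: 29.3
position: [0.6214, 0.0461, 0.188]
ee_rot: [-0.492, -0.509, -0.491, 0.509]
contact_force: [-0.4, 0.3, -0.8]
width: -0.0001
```

Run:
```python
from h import *
delta(.6205,-.0245,.009,-2)
shot("wrist","w16.png")
shot("scene","s16.png",(150,190,310,290),5)
```

```text
t 29.3 pos [0.6214 0.0461 0.188 ] yaw -2.01 w -0.00012188313951418112 F [-0.4  0.3 -0.8]
shift [179.1   1.4  70.3] turn -0.012662638863563558
```

View pics/w16.png

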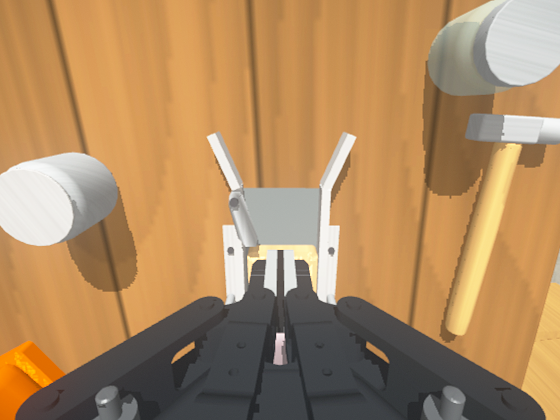

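View pics/s16.png

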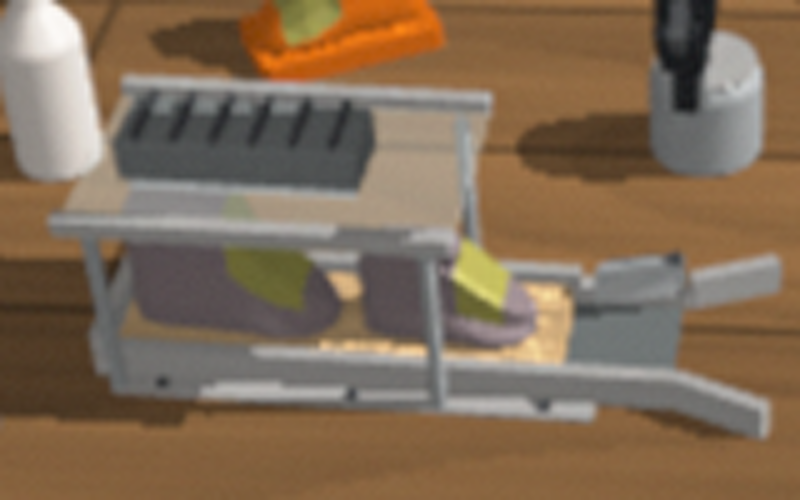

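Call:
{"api": "step_arm", "payload": {
  "targets": [
    [[-40,0,-30],0],
    [[-80,0,-60],0],
    [[-80,0,-80],0],
    [[-80,0,-80],0],
    [[-80,0,-80],0]
  ],
  "grip": 0
}}

```text
clock: 29.9
position: [0.6233, 0.1264, 0.2649]
ee_rot: [-0.491, -0.507, -0.492, 0.51]
contact_force: [0.1, 1.0, -0.7]
width: 0.0721
```

Run:
```python
from h import *
delta(.6205,-.0245,.009,-2)
p=shot("wrist","w17.png",(180,180,380,340),4)
shot("scene","s17.png",(150,190,310,290),5)
for n in ["filler_tin","resin_bottle","sanding_block","spatula"]:
    q=manip.get_image("scene"); print(n,manip.search_frame(q,n)[:1])
```

```text
t 29.9 pos [0.6233 0.1264 0.2649] yaw -1.96 w 0.07211648863949682 F [ 0.1  1.  -0.7]
shift [256.2   3.5 150.4] turn 0.04069266491887191
filler_tin [{'xyz': [0.4303, 0.0473, 0.06], 'confidence': 0.97}]
resin_bottle [{'xyz': [0.4608, -0.408, 0.0839], 'confidence': 0.66}]
sanding_block [{'xyz': [0.6113, 0.4594, 0.0358], 'confidence': 0.83}]
spatula [{'xyz': [0.4403, 0.4835, 0.0048], 'confidence': 0.83}]
```

View pics/w17.png

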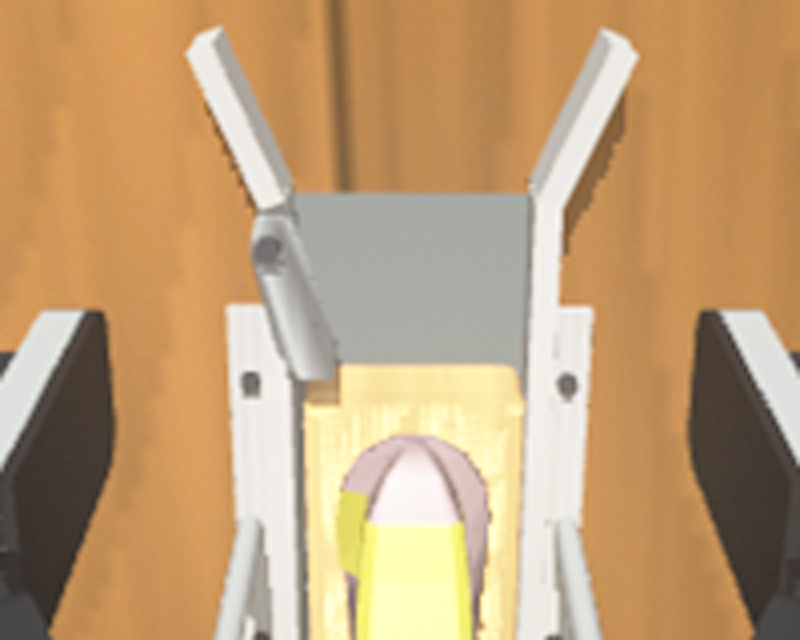

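View pics/s17.png

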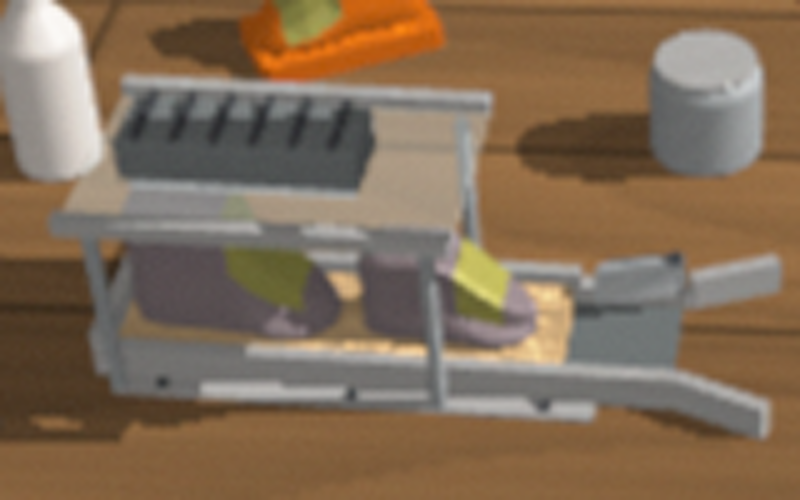

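Run:
```python
from h import *
p=np.load("pics/w17.npz")
f=lambda n,u,v,z:print(n,pt(p,180+u/4,180+v/4,z).round(4))
f("hinge",270,250,.036);f("tip",336,376,.036);f("tipL",300,380,.036);f("rear",345,366,.018);f("rear",510,363,.018)
f("mouthL",222,30,.024);f("mouthR",607,32,.024);f("flL",293,192,.024);f("flR",535,190,.024)
o=np.array([.6212,-.017]);
```

```text
hinge [0.575  0.0328 0.036 ]
tip [ 0.5946 -0.0156  0.036 ]
tipL [ 0.582  -0.0168  0.036 ]
rear [ 0.5965 -0.0223  0.018 ]
rear [ 0.6561 -0.023   0.018 ]
mouthL [0.563  0.1059 0.024 ]
mouthR [0.6878 0.1011 0.024 ]
flL [0.5826 0.0485 0.024 ]
flR [0.6645 0.0466 0.024 ]
```

Run:
```python
from h import *
p=np.load("pics/s17.npz"); im=p["image"][:,:,::-1].copy()
im=cv2.resize(im[190:290,150:310],None,fx=5,fy=5,interpolation=cv2.INTER_CUBIC)
x=np.array([-.035,-.9994]); y=np.array([.9994,-.035]); 
for oy,col in[(-.0165,(0,0,255)),(-.008,(255,0,0))]:
    o=np.array([.6212,oy])
    for lx,ly,z in[(.295,.0425,0),(.295,.0425,.024),(.295,-.0425,.024),(0,.0425,.024),(0,-.0265,.036),(-.06,.0425,.024),(-.115,.065,.024),(.068,.075,.128),(.068,-.075,.128)]:
        w=o+lx*x+ly*y; u,v=proj(p,[w[0],w[1],z]); cv2.circle(im,(int((u-150)*5),int((v-190)*5)),3,col,-1)
cv2.imwrite("pics/s17o.png",im)
```

```text
(no output)
```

View pics/s17o.png

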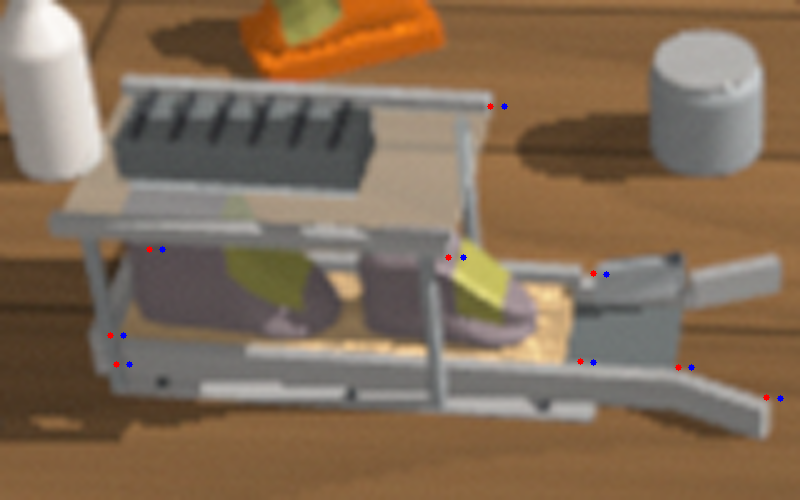

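Run:
```python
from rig import manip
print(manip.sign_off()); print(manip.get_state()["clock"])
```

```text
the job is handed in; nothing more can be done
None
the job is handed in; nothing more can be done
```

Both lasts are in the lane and I handed the job in at about 30 s. By my last checks both stand upright with the pawl back at rest behind the shoe's plate.

**What I did:** I picked up the boot last by its heel, turned it half round and set it heel-first in the mouth. With closed fingers I pushed its plate past the pawl. I then placed the shoe last heel-first behind it and pushed it in until it moved the boot on and the pawl sprang shut behind it. The gripper was clear of everything when I handed in.

**What the last checks showed:**
- **Pawl:** hinge to tip measured 48 mm forward and 21 mm sideways, against 50 and 21 mm given for rest. That looks the same as when it closed behind the boot.
- **Shoe plate:** its rear edge is about 6.5 mm past the pawl tip. That puts the shoe at about x = 0.077 m and the boot at about 0.217 m, both inside the limits. The boot figure assumes its plate touches the shoe's.
- **Bystanders:** the networks found the tin, bottle, sanding block and spatula within 5 to 6 mm of the first readings, which is measurement noise.

**What disagreed:**
- **Last push:** it stalled at about 21 N and moved no further with 3 mm more command. Seen in the pictures, the plates were still some 8 mm short of the end stop. I don't know what blocked it. I left it there because the pawl was already back at rest and the positions were within limits.
- **Margin on the click:** a rear edge at 6.5 mm is only just past the roughly 6 mm where the pawl springs, and the camera calibration is good to about 2 mm.

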